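# Lock the chart-table storage box with its curved pin

### The job

Lock the blue storage box for getting under way: lift the curved locking pin out of its wooden cradle and, from the keeper's side, swing its hook round through the steel eye on the box lid, following the curve and without forcing it. Then lay the pin's paddle down in the forked keeper on the same lid and let go, so that the pin stays seated there, without disturbing the stopwatch, the divider, the rubber or the spare straight pin.

Things in the scene. Friction and masses are not known exactly. Their poses are not given: they have to be found in the camera images.
- pin: Curved locking pin, loose, ~75 g: a steel wire 7 mm thick bent to a 42 mm radius arc (wire centre line) with a flat aluminium paddle on one end, all in its x-z plane. Origin: the ARC'S CENTRE, 57 mm above the table in the cradle, where z is up and y is across the paddle. Locked, it has turned 40 deg about its own -y from how it stands in the cradle (tip risen, paddle level), y along the box's y.
- pin_tip (a point): Centre of the hook's bare round tip, (36.4, 0, -21.0) mm in the pin's frame. Angles on the arc are measured in the pin's x-z plane about its origin from +x towards +z: the tip is at 330 deg, and the arc runs from there through 270 deg (its bottom) and 180 deg to 175 deg, where the paddle begins.
- pin_belly (a point): Point of the wire's centre line at 230 deg on the arc, (-27.0, 0, -32.2) mm in the pin's frame: this part of the hook lies in the eye when the pin is locked (100 deg of arc have then passed through).
- pin_grip (a point): Good place to pinch the paddle across its 10 mm thickness (y): (-58.7, 0, 17.8) mm in the pin's frame, on its centre line 22 mm from where it begins. The paddle is 60 mm long, 26 mm wide and points from the end of the arc along (-0.77, 0, 0.64), outwards and upwards. Its outer end must stay free for the keeper.
- pin_end (a point): Point on the paddle's centre line 50 mm out from where it begins, 10 mm short of its outer end, (-79.8, 0, 35.5) mm in the pin's frame: comes to lie in the keeper.
- cradle: Fixed wooden cradle, base 170 x 64 mm, z up. The pin stands in it with the same axes and its origin at (25, 0, 57) mm of the cradle's frame, and lifts straight up. The hook's bottom is in a slot 11 mm wide, walls 34 mm high; the paddle's outer end leans on a bar at (-65, 0, 79) mm between cheeks 16 mm apart, 98 mm high, 6 mm either side of the bar in x.
- box: Blue plastic storage box with clip-on lid, fixed, 220 (x) x 150 (y) x 78 mm high; origin at the centre of its underside, z up, x pointing to the robot's left (world +y) give or take 20 deg. The eye and the keeper stand on its lid.
- eye (a point): Centre of the upright steel eye (ring) on the lid, (40, 0, 100) mm in the box's frame, 22 mm above the lid. Ring axis: box's x. Bore 17 mm, ring wire 6 mm. The hook enters from the box's -x. With the arc running centrally through the eye, the pin's arc centre is 42 mm straight above the eye's centre; seated, the wire rests on the bottom of the bore and the arc centre is about 37 mm above it.
- keeper (a point): Where pin_end lies when the paddle is seated: (-44, 0, 113) mm in the box's frame. The keeper is a fork 12 mm long in x: a cross bar, top at 100 mm above the table, carries the paddle's lower edge; two cheeks 15 mm apart beside it rise to 110 mm and then splay outwards to 120 mm (34 mm wide overall).
- stopwatch: Orange plastic stopwatch 58 mm across, 18 mm thick, lying flat; leave alone. Origin under its centre.
- divider: Steel chart divider about 150 mm long, lying flat, 10 mm high; leave alone. Origin under its middle.
- straight_pin: Spare straight pin about 100 mm long with a flat head, lying flat beyond the cradle; not the locking pin, leave alone. Origin under its middle.
- eraser: Rubber 24 x 50 x 14 mm, in front of the cradle; leave alone. Origin under its centre.

How it is judged:
By the outcome, as a careful person would: the job done as asked, in the order asked, and still so for the second after the job is handed in, with the robot touching nothing.
It also fails if it takes over 51 s, if anything falls off the work surface, if the arm or the gripper's body presses on something with over 40 N, if the wrist force passes 120 N, or if a joint passes its speed limit or range.

### The arm

A 6-joint arm with a two-finger parallel gripper is mounted at the origin on the work surface. World frame = base frame: x ahead of the robot, y to its left, z up, the work surface at z = 0. Lengths are in m, angles in rad, forces in N, time in s.
With the tool pointing down it reaches from about 0.3 to 0.875 m from the base axis. Payload 6.4 kg.
Tool frame: the origin (TCP) lies at the very end of the fingers, on their centre line; the grasp point (between the pads) lies 19 mm behind it; z points along the fingers, y is the line along which they close (so a half turn about z gives the same grasp; the last joint's range is limited). The gripper opens to 85 mm and grips with 20 to 120 N. Pads are 22 mm wide; open, the fingers measure 114 mm over their backs; the gripper's body (76 mm by 85 mm) begins 54 mm behind the grasp point. The pads swing forward as they close: fully open they stand 13 mm farther back than shut.
Start: joints at [1.063, 0.181, 1.607, -0, 1.354, -0.206], TCP at [0.171, 0.549, 0.231] pointing down, gripper open.
Joint ranges: [-2.99, 2.99], [-0.89, 2.07], [0.3, 2.58], [-1.14, 4.28], [0, 2.63], [-3.12, 3.12]. Speed limits (rad/s): [2.57, 2.57, 3.01, 3.14, 3.14, 3.14].

### API

Orientations are given as a unit quaternion [x, y, z, w].
In Python, from workcell import * gives the robot as it stands. Calls block until the motion is done:
- movep(position, orientation): joint-space move of the TCP to a pose.
- servo_line(position, ori=None, feed=0.15): straight line of the TCP; ori=None keeps the orientation; feed is the mean speed in m/s.
- move_joints(angles): joint-space move.
- open_gripper() and grasp(): open the fingers fully, or close them until they stop; the grip force is fixed at half the most.
- hold(seconds).
- solve_ik(position, orientation): joint angles nearest the present ones, or None.
- read_state(): the state.
- get_image(name): name is "scene" or "top" or "wrist"; returns the picture (480x640x3 uint8, red, green, blue); there is no depth.
- camera_params(name): a dict with "fx", "fy", "cx", "cy" (pixels), "extrinsics" (4x4, takes a point from world to camera coordinates). Camera axes: x right, y down, z forward; pixel columns grow to the right and rows downward; lengths in m; the calibration is good to about 2 mm. A picture is of the moment at which its call begins: read the wrist's pose just before it. camera_params takes no time and is no camera call; for the wrist camera it gives the pose at the moment of the call.
A pose or a line that the arm cannot do raises Unreachable and nothing moves.
- sign_off(): hands the job in; it is judged then, once.
The state is a dict: "time_s": time; "joint_pos": joint angles; "qvel": joint speeds; "tau": joint torques, N m; "ee_pos": TCP position; "tool_rot": TCP orientation; "contact_force": force on the tool from outside, world axes, zero at the start; "moment": the same for the moment, N m; "gripper_width": opening from 0.0 (shut) to 1.0 (fully open); "grasp_force": force on a finger pad.
Only numpy, scipy, OpenCV 4.12 (cv2) and the standard library are available. Lean on these libraries where they do the work, as an engineer would, in place of code of your own. Each camera call takes 0.05 s, during which the arm holds its last target. There are 200 camera calls.

## Working session

There is one attempt and no reset: what is moved stays moved. The work goes in short steps, each a Python script; the robot and the scene stay as the last script left them, time stands still between calls to the robot, and variables do not carry over. Pictures are saved under pics/ and viewed, at most 10 in all, crops included, and the job is handed in when it is done.

```bash
mkdir -p pics; ls; python3 - <<'E'
from workcell import *
import cv2,numpy as np
for n in("scene","top"):
    im=get_image(n);cv2.imwrite(f"pics/{n}0.png",im[:,:,::-1])
    c=camera_params(n);print(n,c["fx"],c["fy"],c["cx"],c["cy"],np.round(c["extrinsics"],4).tolist())
s=read_state();print(s["time_s"],s["tool_rot"],s["ee_pos"])
E
```

```text
pics
scene 433.14346480321245 433.14346480321245 322.46256369240126 240.98119962582655 [[-0.79, 0.613, -0.0061, 0.455], [0.4841, 0.6177, -0.6198, -0.1984], [-0.3762, -0.4926, -0.7847, 1.0923], [0.0, 0.0, 0.0, 1.0]]
top 584.6118989939768 584.6118989939768 321.0416094060272 240.90338993098 [[0.0056, -1.0, 0.007, 0.0175], [-0.9855, -0.0067, -0.1695, 0.5529], [0.1696, -0.006, -0.9855, 0.949], [0.0, 0.0, 0.0, 1.0]]
0.1 [ 1.50330030e-01  9.88635526e-01 -7.68403039e-04 -2.97202380e-04] [0.17064138 0.54856581 0.23044551]
```

View pics/top0.png

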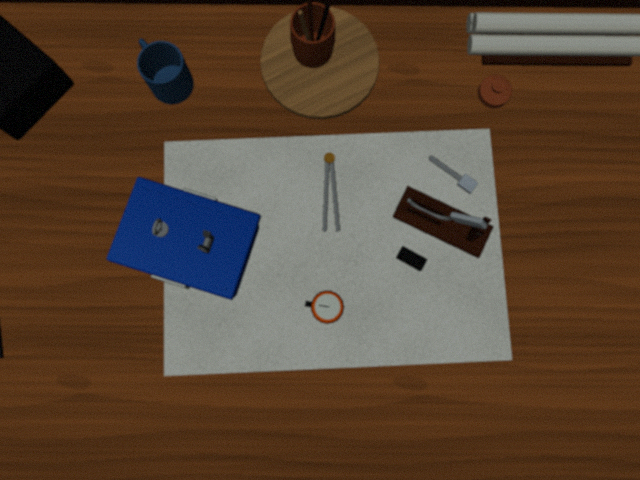

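View pics/scene0.png

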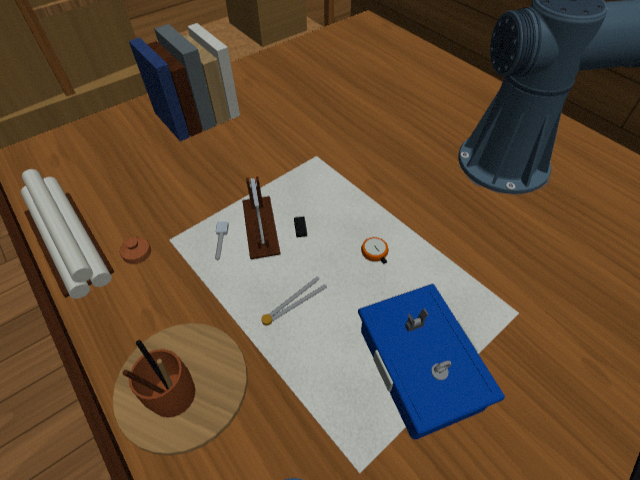

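Top: eye near (160,228), keeper (206,241), lid corners (137,178),(260,213),(233,298),(108,258); cradle base corners (410,187),(394,216),(482,256),(493,226) with hook to the left. Scene: same layout, with hook and box +x both towards the robot's left.

```bash
cat > h.py <<'E'
from workcell import *
import numpy as np, cv2
from scipy.spatial.transform import Rotation as R
from scipy.optimize import least_squares
def cam(n):
    c=camera_params(n); return np.array([[c["fx"],0,c["cx"]],[0,c["fy"],c["cy"]],[0,0,1]]),np.array(c["extrinsics"])
def plane(px,z,c):
    K,E=c; d=E[:3,:3].T@np.linalg.inv(K)@[px[0],px[1],1]; o=-E[:3,:3].T@E[:3,3]
    return o+d*(z-o[2])/d[2]
def proj(P,c):
    K,E=c; p=(np.atleast_2d(P)@E[:3,:3].T+E[:3,3])@K.T; return p[:,:2]/p[:,2:]
def yawR(a): return R.from_euler('z',a)
def toolq(yaw,phi,s=1):
    "tool whose z points at angle phi (deg) in the object's x-z plane and whose y is s*object y"
    f=np.radians(phi); z=np.array([np.cos(f),0,np.sin(f)]); y=np.array([0,s,0.])
    return yawR(yaw)*R.from_matrix(np.column_stack([np.cross(y,z),y,z]))
E
python3 - <<'E'
from h import *
c=cam("top")
eye=plane((160,228),.1,c);kee=plane((206,241),.11,c)
L=np.array([plane(p,.078,c) for p in((137,178),(260,213),(233,298),(108,258))])
C=np.array([plane(p,.012,c) for p in((410,187),(394,216),(482,256),(493,226))])
print("eye",eye,"keeper",kee,"d",np.linalg.norm((eye-kee)[:2]))
for n,Q in(("lid",L),("cradle",C)):
    print(n,Q.mean(0),[round(np.linalg.norm(Q[i]-Q[i-1]),4) for i in range(4)])
for v in(eye-kee,L[0]-L[1],L[3]-L[2],C[0]-C[3],C[1]-C[2]): print("yaw",np.degrees(np.arctan2(v[1],v[0])))
s=read_state();T=np.eye(4);T[:3,:3]=R.from_quat(s["tool_rot"]).as_matrix();T[:3,3]=s["ee_pos"]
K,E=cam("wrist");print(K[0],np.round(np.linalg.inv(T)@np.linalg.inv(E),4))
E
```

```text
eye [0.56303177 0.28151083 0.1       ] keeper [0.54053252 0.20455554 0.11      ] d 0.08017689080895325
lid [0.55385875 0.24668291 0.078     ] [np.float64(0.1414), np.float64(0.2157), np.float64(0.147), np.float64(0.2163)]
cradle [ 0.59606123 -0.19865289  0.012     ] [np.float64(0.1622), np.float64(0.0611), np.float64(0.1695), np.float64(0.0582)]
yaw 73.70277605966635
yaw 74.23994804258105
yaw 72.75520014110907
yaw 64.3018150576803
yaw 65.27529176587144
[391.28493175   0.         315.33746186] [[-0.000e+00 -9.450e-01 -3.272e-01  8.370e-02]
 [ 1.000e+00 -4.000e-04  1.200e-03  8.000e-04]
 [-1.300e-03 -3.272e-01  9.450e-01 -1.426e-01]
 [ 0.000e+00  0.000e+00  0.000e+00  1.000e+00]]
```

```bash
cat >> h.py <<'E'
def tcp_for(center,yaw,th,phi_l,s,g=(-.0587,0,.0178)):
    """TCP pose with the pin's arc centre at `center`, pin turned th deg about its -y; phi_l: tool angle in the pin's frame"""
    q=toolq(yaw,phi_l+th,s); Rp=yawR(yaw)*R.from_euler('y',-th,degrees=True)
    return np.array(center)+Rp.apply(g)+.019*q.as_matrix()[:,2],q.as_quat()
E
python3 - <<'E'
from h import *
yb,yc=np.radians(73.6),np.radians(64.8)
eye=np.array([.563,.2815,.1]);cr=np.array([.596,-.1987,0])
pc=cr+yawR(yc).apply([.025,0,.057]);up=np.array([0,0,.042])
for s in(1,-1):
  for phi in(-80,-90,-100,-110,-120):
    P=[(pc,yc,0),(pc+[0,0,.12],yc,0)]+[(eye+up,yb,t) for t in(-60,-40,-20,0,20,40)]+[(eye+up+yawR(yb).apply([-.04,0,.05]),yb,-60)]
    out=[solve_ik(*[list(map(float,v)) for v in tcp_for(*p,phi,s)]) for p in P]
    print(s,phi,[None if o is None else np.round(o,1).tolist() for o in (out[0],out[2],out[5],out[7],out[8])],[o is not None for o in out])
E
```

```text
1 -80 [[-0.6, 0.5, 1.6, 0.2, 1.1, 2.8], [0.5, 0.8, 1.1, -0.6, 1.9, -2.4], [0.1, 0.3, 1.7, 0.2, 1.1, -2.8], [-0.2, 0.4, 2.0, 1.0, 1.1, 2.5], [0.5, 0.7, 1.1, -0.6, 1.9, -2.4]] [True, True, True, True, True, True, True, True, True]
1 -90 [[-0.6, 0.5, 1.6, 0.0, 1.1, 3.0], [0.5, 0.9, 1.0, -0.7, 2.0, -2.4], [0.2, 0.3, 1.6, 0.0, 1.2, -2.7], [-0.2, 0.3, 1.9, 0.9, 1.0, 2.8], [0.5, 0.8, 1.1, -0.8, 2.0, -2.4]] [True, True, True, True, True, True, True, True, True]
1 -100 [[-0.5, 0.5, 1.6, -0.2, 1.1, -3.1], [0.6, 1.0, 0.9, -0.8, 2.2, -2.4], [0.3, 0.4, 1.6, -0.2, 1.3, -2.5], [-0.1, 0.3, 1.9, 0.6, 1.0, 3.0], [0.5, 0.9, 1.0, -0.9, 2.1, -2.5]] [True, False, True, True, True, True, True, True, True]
1 -110 [[-0.4, 0.5, 1.6, -0.4, 1.1, -2.9], [0.6, 1.1, 0.8, -1.0, 2.3, -2.5], [0.3, 0.5, 1.5, -0.3, 1.4, -2.4], [0.0, 0.3, 1.8, 0.4, 1.0, -3.1], [0.5, 0.9, 1.0, -1.0, 2.2, -2.5]] [True, True, True, True, True, True, True, True, True]
1 -120 [[-0.3, 0.6, 1.5, -0.6, 1.2, -2.8], None, [0.4, 0.6, 1.4, -0.4, 1.6, -2.4], [0.1, 0.3, 1.7, 0.2, 1.0, -2.8], None] [True, True, False, True, True, True, True, True, Fal
[... 398 characters left out ...]
0, 0.7]] [True, True, True, True, True, True, True, True, True]
-1 -100 [[-0.5, 0.5, 1.6, -0.2, 1.1, 0.1], [0.6, 1.0, 0.9, -0.8, 2.2, 0.7], [0.3, 0.4, 1.6, -0.2, 1.3, 0.6], [-0.1, 0.3, 1.9, 0.6, 1.0, -0.2], [0.5, 0.9, 1.0, -0.9, 2.1, 0.7]] [True, True, True, True, True, True, True, True, True]
-1 -110 [[-0.4, 0.5, 1.6, -0.4, 1.1, 0.2], [0.6, 1.1, 0.8, -1.0, 2.3, 0.7], [0.3, 0.5, 1.5, -0.3, 1.4, 0.7], [0.0, 0.3, 1.8, 0.4, 1.0, 0.1], [0.5, 0.9, 1.0, -1.0, 2.2, 0.6]] [True, True, True, True, True, True, True, True, True]
-1 -120 [[-0.3, 0.6, 1.5, -0.6, 1.2, 0.4], None, [0.4, 0.6, 1.4, -0.4, 1.6, 0.8], [0.1, 0.3, 1.7, 0.2, 1.0, 0.3], None] [True, True, False, True, True, True, True, True, False]
```

```bash
python3 - <<'E'
from h import *
import json
yb,yc=np.radians(73.6),np.radians(64.8)
eye=np.array([.563,.2815,.1]);cr=np.array([.596,-.1987,0])
for n,p,y in(("box",eye+yawR(yb).apply([-.04,0,.11]),yb),("cradle",cr+yawR(yc).apply([-.0,0,.2]),yc)):
    movep(p.tolist(),toolq(y,-90,-1).as_quat().tolist()); hold(.3)
    K,E=cam("wrist"); im=get_image("wrist"); cv2.imwrite(f"pics/{n}1.png",im[:,:,::-1])
    np.savez(n+"1.npz",K=K,E=E); print(n,read_state()["time_s"])
E
```

```text
box 2.2333
cradle 4.2167
```

View pics/box1.png

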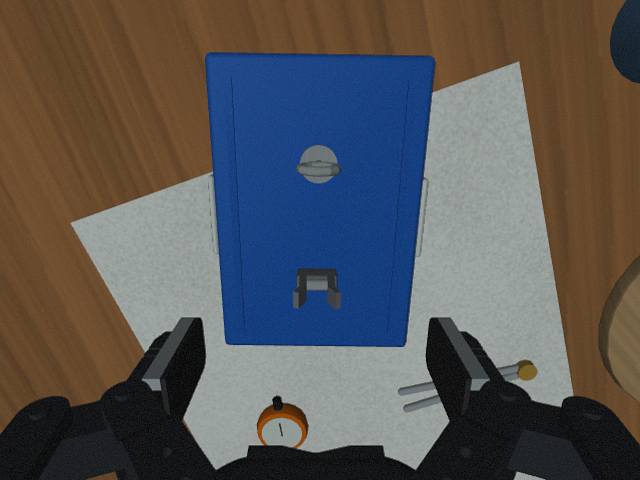

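View pics/cradle1.png

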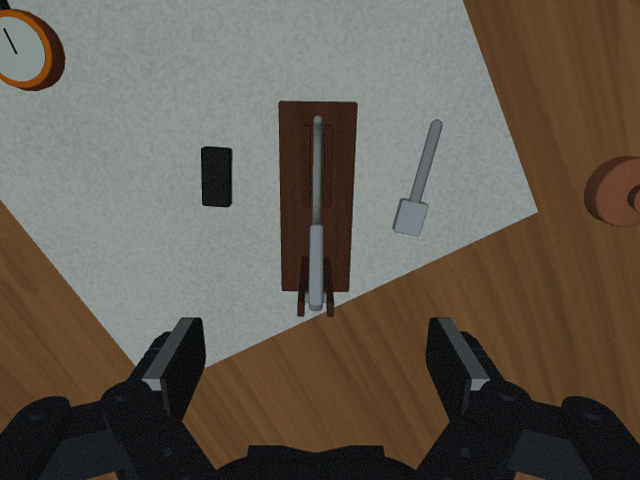

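Box view: ring around (319,168), keeper fork (317,288), lid symmetric about them. Cradle view: wire tip (317,120), paddle from (316,225) to (316,308), cheeks at (302/330,~288). Next, a magnified composite for sub-pixel picks.

```bash
python3 - <<'E'
import cv2,numpy as np
b=cv2.imread("pics/box1.png");c=cv2.imread("pics/cradle1.png")
def crop(im,x,y,w,h,k):
    o=cv2.convertScaleAbs(cv2.resize(im[y:y+h,x:x+w],None,fx=k,fy=k,interpolation=cv2.INTER_CUBIC),alpha=1.6)
    for i in range(0,w,10): cv2.line(o,(i*k,0),(i*k,8 if i%50 else 16),(0,255,255),1)
    for j in range(0,h,10): cv2.line(o,(0,j*k),(8,j*k),(0,255,255),1)
    return o
e=crop(b,280,140,80,60,5);k=crop(b,280,260,80,60,5)   # 400x300 each
p=crop(c,280,240,80,90,5)[:450];t=crop(c,280,100,80,30,5)
out=np.hstack([np.vstack([e,k]),np.vstack([t,p])])
cv2.imwrite("pics/z2.png",out);print(out.shape)
E
```

```text
(600, 800, 3)
```

View pics/z2.png

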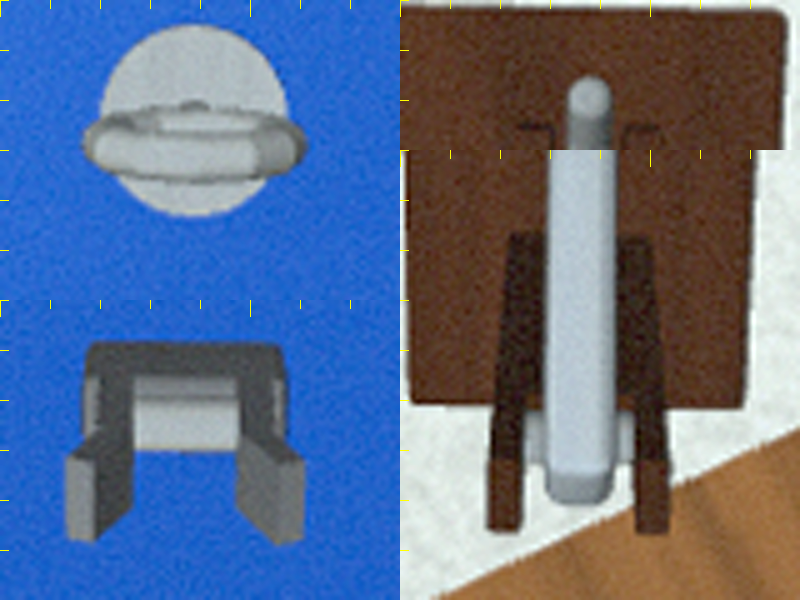

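```bash
python3 - <<'E'
from h import *
def fit(n,obj,px,x0,ex=()):
    d=np.load(n+"1.npz");c=(d["K"],d["E"]);px=np.array(px,float)
    def f(v):
        O=np.array([[a if not callable(a) else a(v[3]) for a in o] for o in obj],float)/1000
        P=yawR(v[2]).apply(O)+[v[0],v[1],0]; return (proj(P,c)-px).ravel()
    r=least_squares(f,list(x0)+list(ex),loss="soft_l1",x_scale=[.01,.01,.1]+[10]*len(ex));print(n,r.x,np.degrees(r.x[2]));print(np.round(r.fun.reshape(-1,2),1).tolist());return r.x
B=[(40,14.5,100),(40,-14.5,100),(-38,17,120),(-38,-17,120),(-50,17,120),(-50,-17,120)]
b=fit("box",B,[(296.6,169),(341.2,169.4),(293,291.2),(340.8,292),(293,308),(340.8,308.4)],(.552,.243,1.285))
h=lambda v:v
C=[(-59,11,98)]and[(-59,8,98),(-59,-8,98),(-71,8,98),(-71,-8,98),(85,32,h),(85,-32,h),(-85,-32,h),(-85,32,h)]
c=fit("cradle",C,[(304,302.4),(327.2,302.4),(304,316.4),(327.2,316.4),(279.5,101.5),(357.4,102),(349,291.6),(282.2,290.4)],(.596,-.199,1.13),(15,))
d=np.load("cradle1.npz");cc=(d["K"],d["E"])
q=lambda p:np.round(proj(yawR(c[2]).apply(np.array(p)/1000)+[c[0],c[1],0],cc),1).tolist()
print("tip pred",q([25+36.4,0,36]),"paddle end corner ring",q([[25-79.8-7.7,s,57+35.5+6.4+0] for s in(-5,5)]))
ct=cam("top");P=yawR(b[2]).apply([[.04,0,.1],[-.044,0,.113]])+[b[0],b[1],0];print("top px eye,keeper",proj(P,ct),P)
p=yawR(c[2]).apply([[.025+.0364,0,.036],[-.065,0,.098]])+[c[0],c[1],0];print("top px tip,cheeks",proj(p,ct))
E
```

```text
box [0.5555678  0.24920188 1.27152763] 72.8531665851783
[[-0.3, -0.7], [0.2, -0.4], [-1.7, 0.6], [2.1, 0.5], [-1.5, 0.0], [1.4, 0.2]]
cradle [ 0.60328778 -0.18722282  1.11518587 25.13522793] 63.895443983688786
[[0.3, 0.9], [-0.0, 1.2], [0.2, 1.9], [-0.5, 2.3], [-2.9, -14.8], [3.8, -13.8], [1.8, -0.7], [-2.7, -0.6]]
tip pred [[318.4, 120.6]] paddle end corner ring [[322.8, 308.6], [308.5, 308.4]]
top px eye,keeper [[156.47589487 225.34560149]
 [204.05724096 239.38871051]] [[0.56736066 0.28742397 0.1       ]
 [0.54259566 0.20715757 0.113     ]]
top px tip,cheeks [[408.85912275 198.82044385]
 [485.13186722 223.42232436]]
```

Crops: ring extremes (296.6,169)/(341.2,169.4), keeper cheek tops rows 291–308, cradle cheek tops rows 302–316, wire tip centre ≈(318,119). Tip and cheeks agree with each other; the base just isn't centred on the origin. I'll refit without it and check in the fixed cameras.

```bash
python3 - <<'E'
from h import *
d=np.load("cradle1.npz");cc=(d["K"],d["E"])
O=np.array([(-59,8,98),(-59,-8,98),(-71,8,98),(-71,-8,98),(61.4,0,36)])/1000
px=np.array([(304,302.4),(327.2,302.4),(304,316.4),(327.2,316.4),(317.9,119)])
# tip silhouette centre ~ end of wire; the paddle's axis gives the yaw
f=lambda v:(proj(yawR(v[2]).apply(O)+[v[0],v[1],0],cc)-px).ravel()
r=least_squares(f,[.603,-.187,1.12],x_scale=[.01,.01,.1]);c=r.x;print(c,np.degrees(c[2]),np.round(r.fun,1))
b=np.array([.5555678,.24920188,1.27152763])
np.savez("est.npz",b=b,c=c)
Bp=np.array([(40,14.5,100),(40,-14.5,100),(40,0,114.5),(-38,17,120),(-38,-17,120),(-50,17,120),(-50,-17,120)])/1000
Cp=np.vstack([O,[[-.065+.01,0,.0925]]])
a=np.radians(np.arange(175,331,15));pin=np.c_[25+42*np.cos(a),0*a,57+42*np.sin(a)]/1000
Cp=np.vstack([O,pin,[[.025-.0798,0,.0925]]])
ims=[]
for n in("top","scene"):
    im=cv2.imread(f"pics/{n}0.png");cm=cam(n)
    for P,v in((Bp,b),(Cp,c)):
        q=proj(yawR(v[2]).apply(P)+[v[0],v[1],0],cm);m=q.mean(0).round().astype(int)
        x,y=m-[40,30];k=5
        o=cv2.convertScaleAbs(cv2.resize(im[y:y+60,x:x+80],None,fx=k,fy=k,interpolation=cv2.INTER_CUBIC),alpha=1.6)
        for u in q: cv2.circle(o,tuple(((u-[x,y]+.5)*k).astype(int)),2,(0,255,0),-1)
        ims.append(o)
cv2.imwrite("pics/ov3.png",np.vstack([np.hstack(ims[:2]),np.hstack(ims[2:])]))
E
```

```text
[ 0.60360742 -0.1860199   1.11871436] 64.09761130263988 [ 0.3 -0.7 -0.  -0.4  0.2  0.5 -0.4  0.7 -0.1 -0.1]
```

View pics/ov3.png

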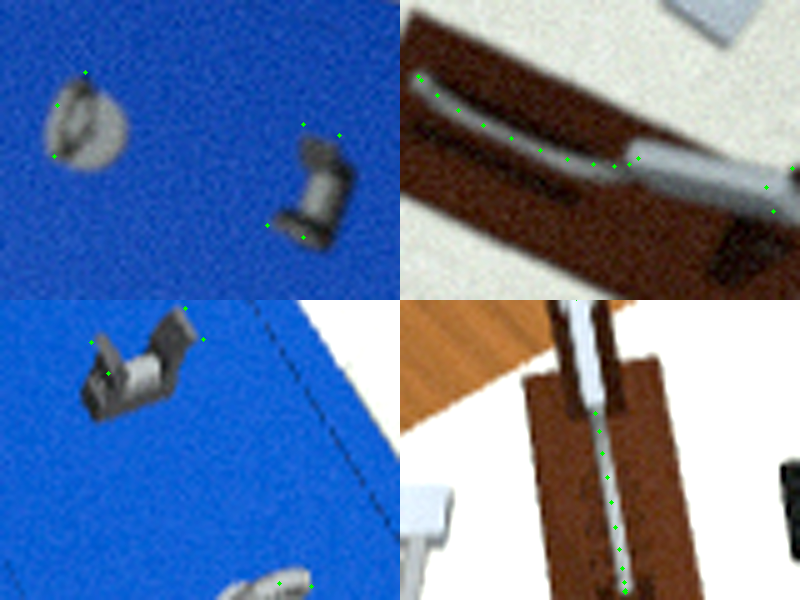

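Both overlays: the scene camera agrees with the wrist fit within about 1 mm. The top camera is shifted about 1.6 px the same way for box and pin, so it is a camera offset and the relative poses are consistent. Grasping.

```bash
cat >> h.py <<'E'
import os
PHI,S=-103,-1
if os.path.exists("est.npz"):
    _e=np.load("est.npz"); b,c=_e["b"],_e["c"]
    EYE=yawR(b[2]).apply([.04,0,.1])+[b[0],b[1],0]; PC=yawR(c[2]).apply([.025,0,.057])+[c[0],c[1],0]
def pose(center,yaw,th,**k):
    p,q=tcp_for(center,yaw,th,PHI,S,**k); return p.tolist(),q.tolist()
def st(m=""):
    s=read_state();print(m,round(s["time_s"],2),"F",np.round(s["contact_force"],1),"w",round(s["gripper_width"],3),"g",round(s["grasp_force"],1),"p",np.round(s["ee_pos"],4));return s
E
python3 - <<'E'
from h import *
p,q=pose(PC,c[2],0); z=R.from_quat(q).as_matrix()[:,2]
movep((np.array(p)-.09*z).tolist(),q); st("pre")
servo_line(p,q,feed=.1); st("at")
cv2.imwrite("pics/g4.png",get_image("wrist")[:,:,::-1])
grasp(); st("grip")
cv2.imwrite("pics/g5.png",get_image("wrist")[:,:,::-1])
E
```

```text
pre 4.56 F [ 0.5 -0.7 -0.7] w 1.0 g 0.0 p [ 0.5952 -0.1999  0.1421]
at 5.61 F [0.1 0.6 0.4] w 0.995 g 0.0 p [ 0.5877 -0.2204  0.0571]
grip 6.33 F [-0.6  0.1  0.4] w 0.108 g 59.6 p [ 0.5871 -0.2202  0.0564]
```

```bash
python3 - <<'E'
from h import *
p,q=pose(PC,c[2],0)
servo_line((np.array(p)+[0,0,.13]).tolist(),q,feed=.12); st("lift")
pre=EYE+yawR(b[2]).apply([-.045,0,.042+.05])
movep(*pose(pre,b[2],-60)); hold(.3); st("pre-eye")
K,E=cam("wrist");im=get_image("wrist");sc=get_image("scene");tp=get_image("top")
np.savez("w6.npz",K=K,E=E)
cv2.imwrite("pics/w6.png",im[:,:,::-1]);cv2.imwrite("pics/s6.png",sc[:,:,::-1]);cv2.imwrite("pics/t6.png",tp[:,:,::-1])
a=np.radians(np.arange(180,331,10));pin=np.c_[42*np.cos(a),0*a,42*np.sin(a)]/1000
pad=np.array([(-79.8,0,35.5),(-58.7,0,17.8),(-41.8,0,3.7)])/1000
P=(yawR(b[2])*R.from_euler('y',60,degrees=True)).apply(np.vstack([pin,pad]))+pre
o=[]
for n,i in(("wrist",im),("scene",sc)):
    i=i[:,:,::-1].copy();uv=proj(P,cam(n))
    if n=="scene":
        x,y=(uv.mean(0)-[66,75]).astype(int);x,y=max(x,0),max(y,0);k=4 if False else 3
        i=cv2.resize(i[y:y+150,x:x+133],None,fx=4,fy=4);uv=(uv-[x,y]+.5)*4
        i=i[:480]if False else i
    i=cv2.convertScaleAbs(i,alpha=1.5)
    for u in uv: cv2.circle(i,tuple(u.astype(int)),1,(0,255,0),-1)
    o.append(i)
w=o[0][:, :];w=cv2.resize(w,(400,300));
s=cv2.resize(o[1],(400,int(o[1].shape[0]*400/o[1].shape[1])))
H=max(300,s.shape[0]);w=cv2.copyMakeBorder(w,0,H-300,0,0,0);s=cv2.copyMakeBorder(s,0,H-s.shape[0],0,0,0)
cv2.imwrite("pics/ov7.png",np.hstack([w,s])[:600]);print(H)
E
```

```text
lift 7.62 F [ 0.4 -0.2 -1.8] w 0.106 g 59.4 p [ 0.5864 -0.2199  0.1851]
pre-eye 9.57 F [ 0.3 -0.2 -2.1] w 0.109 g 59.4 p [0.545  0.2128 0.2465]
451
```

View pics/ov7.png

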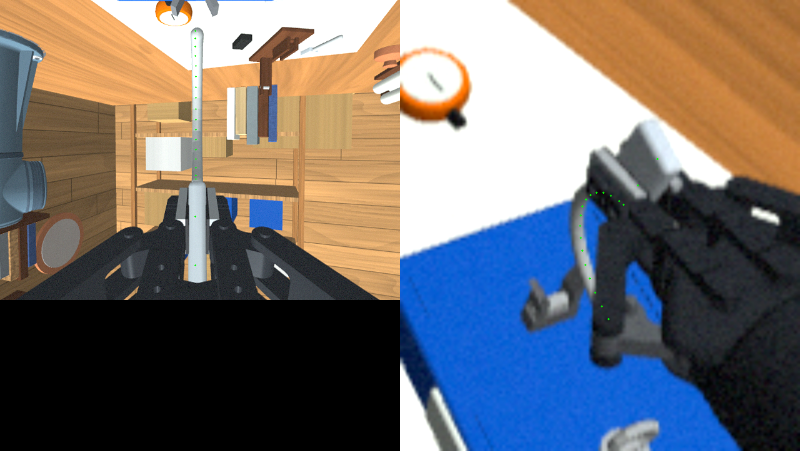

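```bash
python3 - <<'E'
from h import *
im=cv2.imread("pics/w6.png");g=im.astype(int).mean(2)
d=np.load("w6.npz");cc=(d["K"],d["E"])
pre=EYE+yawR(b[2]).apply([-.045,0,.092])
Rp=yawR(b[2])*R.from_euler('y',60,degrees=True)
pts=np.array([(36.4,0,-21),(0,0,-42),(-42,0,0),(-41.8,0,3.7),(-58.7,0,17.8),(-87.5,0,42),(-50.2,0,-6.3),(-33.4,0,13.7),(-95.9,0,32),(-79.2,0,52)])/1000
print(np.round(proj(Rp.apply(pts)+pre,cc),1).tolist())
# tip at the nose: silhouette of the 3.5 mm sphere
print("rows46-80 col312-316",g[40:80,311:317].mean(1).round().astype(int).tolist())
for r in(60,70,100,150,200,250): print(r,g[r,296:334].round().astype(int).tolist())
print("rows340-400",g[340:400,311:316].mean(1).round().astype(int).tolist())
print("rows520-",g[400:480:4,311:316].mean(1).round().astype(int).tolist())
a=im[30:130,270:360];a=cv2.resize(a,None,fx=4,fy=4,interpolation=cv2.INTER_CUBIC)
e=im[330:480,270:360];e=cv2.resize(e,None,fx=4,fy=4,interpolation=cv2.INTER_CUBIC)
a=cv2.copyMakeBorder(a,0,200,0,0,0);o=cv2.convertScaleAbs(np.hstack([a,e]),alpha=1.5)
cv2.imwrite("pics/z8.png",o);print(o.shape)
E
```

```text
[[311.0, 48.4], [312.1, 138.9], [311.8, 280.3], [311.7, 286.0], [311.7, 346.0], [311.6, 454.9], [312.1, 286.7], [311.3, 285.1], [311.9, 441.3], [311.1, 471.5]]
rows46-80 col312-316 [223, 225, 230, 181, 115, 95, 97, 105, 113, 123, 132, 140, 148, 153, 157, 160, 165, 173, 182, 184, 184, 185, 186, 184, 181, 179, 179, 177, 178, 178, 178, 177, 177, 178, 177, 178, 179, 182, 182, 183]
60 [224, 224, 223, 226, 225, 227, 226, 228, 226, 136, 154, 171, 177, 181, 187, 185, 186, 184, 186, 188, 177, 171, 165, 157, 152, 144, 134, 122, 96, 119, 238, 228, 227, 227, 229, 229, 228, 224]
70 [229, 229, 230, 228, 227, 226, 228, 227, 226, 164, 143, 162, 167, 176, 178, 181, 181, 180, 180, 176, 169, 164, 160, 155, 143, 137, 123, 104, 98, 170, 235, 231, 228, 229, 227, 229, 228, 229]
100 [227, 228, 228, 227, 227, 228, 227, 227, 229, 226, 166, 150, 166, 181, 186, 187, 187, 187, 186, 181, 180, 173, 169, 157, 147, 133, 120, 98, 139, 233, 228, 227, 225, 227, 226, 227, 224, 225]
150 [110, 112, 113, 110, 112, 117, 113, 116, 116, 113, 118, 123, 147, 159, 166, 174, 169, 172, 174, 170, 163, 157, 150, 146, 135, 121, 105, 87, 123, 120, 121, 120, 120, 122, 123, 117, 120, 117]
200 [106, 102, 103, 102, 103, 104, 101, 105, 104, 103, 103, 107, 123, 121, 126, 126, 130, 131, 132, 136, 128, 120, 114, 115, 102, 96, 87, 84, 102, 103, 100, 101, 104, 99, 101, 101, 101, 101]
250 [97, 96, 93, 93, 94, 93, 92, 91, 93, 93, 96, 94, 86, 88, 91, 93, 95, 96, 94, 95, 95, 94, 90, 95, 89, 88, 81, 88, 115, 113, 115, 113, 112, 114, 113, 116, 119, 116]
rows340-400 [145, 146, 144, 144, 144, 145, 145, 144, 144, 145, 144, 144, 145, 144, 145, 144, 145, 146, 145, 145, 145, 145, 145, 146, 145, 145, 144, 146, 146, 144, 145, 145, 146, 146, 145, 144, 146, 145, 144, 145, 144, 145, 145, 146, 145, 145, 146, 144, 145, 145, 145, 146, 143, 144, 145, 144, 144, 145, 145, 145]
rows520- [145, 145, 145, 146, 146, 146, 144, 144, 145, 146, 146, 145, 144, 81, 24, 26, 26, 27, 29, 30]
(600, 720, 3)
```

View pics/z8.png

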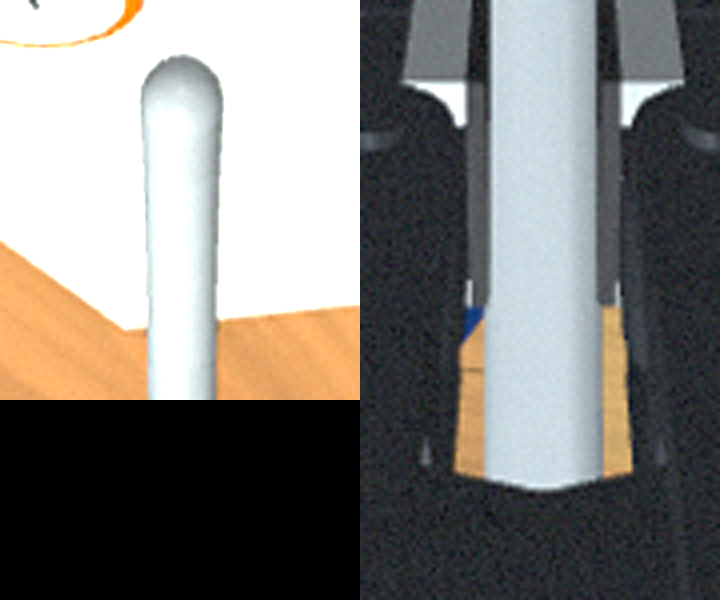

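Crop: tip centre at (315.5,53.5) against (311,48.4) predicted, and the fingers are shifted the same ~4.5 px in column. So the wrist camera is biased about 1.5–2 mm across, and the box sits about that much to its +y (the top camera agrees). I'll apply it, approach to just before the ring, and look at tip and ring together.

```bash
python3 - <<'E'
from h import *
e=EYE+yawR(b[2]).apply([0,.0018,0])
tgt=e+yawR(b[2]).apply([-.022,0,.042])
servo_line(*pose(tgt,b[2],-60),feed=.08); hold(.3); st("near")
K,E=cam("wrist");np.savez("w9.npz",K=K,E=E)
im=get_image("wrist")[:,:,::-1];sc=get_image("scene")[:,:,::-1];tp=get_image("top")[:,:,::-1]
for n,i in(("w9",im),("s9",sc),("t9",tp)): cv2.imwrite(f"pics/{n}.png",i)
u=proj(e,cam("scene"))[0].astype(int);v=proj(e,cam("top"))[0].astype(int);print("ring pred in wrist",proj(e,cam("wrist")),u,v)
big=lambda i,x,y,w,h,k:cv2.convertScaleAbs(cv2.resize(i[y:y+h,x:x+w],None,fx=k,fy=k,interpolation=cv2.INTER_CUBIC),alpha=1.6)
W=big(im,240,0,160,120,5)[:600,:];W=cv2.resize(W,(800,600))[:, :]
W=cv2.resize(big(im,255,0,120,100,4),(480,400))
S_=big(sc,max(u[0]-40,0),u[1]-50,80,100,4)
T_=big(tp,v[0]-30,v[1]-25,100,50,4)
o=np.zeros((600,800,3),np.uint8);o[:400,:480]=W;o[:400,480:800]=S_;o[400:600,:400]=T_
cv2.imwrite("pics/ov9.png",o)
E
```

```text
near 10.87 F [-0.3  0.4 -1.1] w 0.109 g 59.4 p [0.5498 0.2362 0.1967]
ring pred in wrist [[312.58789514  13.27792781]] [443 366] [156 226]
```

View pics/ov9.png

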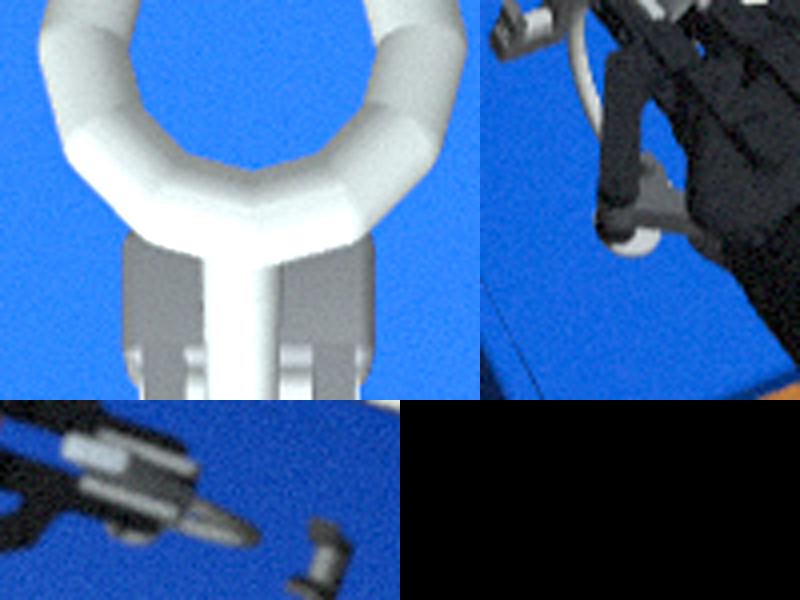

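Wrist view: ring centre ≈(318.1,13), keeper centre col ≈317.1, wire col ≈315.5. Ring and keeper share one lateral offset, so yaw is right and the pin needs about 0.6 mm towards box −y. Height is good to about 1–2 mm. Swing in, watching forces.

```bash
cat >> h.py <<'E'
EY=EYE+yawR(b[2]).apply([0,.0012,0]); G=(-.0578,0,.0173)
def go(dx,dz,th,feed=.05,lim=10,dy=0):
    f0=np.array(read_state()["contact_force"])
    servo_line(*pose(EY+yawR(b[2]).apply([dx,dy,dz]),b[2],th,g=G),feed=feed)
    s=read_state();f=np.array(s["contact_force"]);fb=yawR(b[2]).inv().apply(f)
    print(th,round(s["time_s"],2),"Fbox",np.round(fb,1),"M",np.round(s["moment"],2))
    return np.linalg.norm(f)<lim
E
python3 - <<'E'
from h import *
ok=go(-.02,.042,-60) and go(0,.042,-60,feed=.04)
for t in range(-50,41,10):
    if not ok: print("stop");break
    ok=go(0,.042,t)
cv2.imwrite("pics/w10.png",get_image("wrist")[:,:,::-1]);cv2.imwrite("pics/s10.png",get_image("scene")[:,:,::-1]);cv2.imwrite("pics/t10.png",get_image("top")[:,:,::-1])
E
```

```text
-60 11.27 Fbox [ 0.5  0.8 -0.2] M [ 0.52 -0.25  0.06]
-60 11.92 Fbox [-0.5  0.3 -0. ] M [ 0.54 -0.1  -0.06]
-50 12.28 Fbox [-0.2 -0.1 -0.4] M [ 0.54 -0.11  0.01]
-40 12.65 Fbox [ 0.6  0.4 -0. ] M [ 0.41 -0.15  0.05]
-30 13.02 Fbox [ 0.3 -0.7 -1.1] M [ 0.39 -0.11  0.01]
-20 13.38 Fbox [-0.2 -0.9 -0.8] M [ 0.3  -0.13 -0.01]
-10 13.75 Fbox [ 0.7  0.4 -0.9] M [ 0.2  -0.06  0.03]
0 14.12 Fbox [-0.3 -0.3 -0.9] M [0.11 0.   0.03]
10 14.48 Fbox [-0.   0.5 -0.5] M [ 0.01 -0.03  0.01]
20 14.85 Fbox [ 0.2 -0.4 -0.3] M [-0.11  0.01 -0.04]
30 15.22 Fbox [ 0.9  0.7 -0.6] M [-0.26  0.02 -0.06]
40 15.58 Fbox [ 1.1 -0.8  0.1] M [-0.25  0.07 -0.04]
```

```bash
python3 - <<'E'
from h import *
for i in range(1,9):
    go(0,.042-.001*i,40,feed=.02)
    hold(.15); s=read_state();f=yawR(b[2]).inv().apply(s["contact_force"]);print(i,np.round(f,1))
    if f[2]>4 or np.linalg.norm(f[:2])>6: break
im=get_image("wrist")[:,:,::-1];sc=get_image("scene")[:,:,::-1];tp=get_image("top")[:,:,::-1]
u=proj(EY+yawR(b[2]).apply([-.04,0,.01]),cam("scene"))[0].astype(int);v=proj(EY+yawR(b[2]).apply([-.04,0,.01]),cam("top"))[0].astype(int)
big=lambda i,x,y,w,h,k:cv2.convertScaleAbs(cv2.resize(i[y:y+h,x:x+w],None,fx=k,fy=k,interpolation=cv2.INTER_CUBIC),alpha=1.6)
o=np.zeros((600,800,3),np.uint8);o[:300,:400]=big(sc,u[0]-50,u[1]-37,100,75,4);o[:300,400:]=big(tp,v[0]-50,v[1]-37,100,75,4)
o[300:,:400]=cv2.convertScaleAbs(cv2.resize(im,(400,300)),alpha=1.6);o[300:,400:]=big(im,216,0,208,156,2)[:300,:400] if False else cv2.resize(big(im,220,0,200,150,2),(400,300))
cv2.imwrite("pics/ov11.png",o)
E
```

```text
40 15.98 Fbox [-0.2 -0.7 -1. ] M [-0.3   0.13  0.04]
1 [ 0.2  0.7 -0.1]
40 16.38 Fbox [-0.4 -0.3 -0.7] M [-0.3   0.07  0.06]
2 [ 0.6  0.2 -0.8]
40 16.78 Fbox [-0.3 -1.  -0.6] M [-0.29  0.05  0.01]
3 [-0.2 -0.2 -0.6]
40 17.18 Fbox [-0.2  0.3 -0.3] M [-0.15  0.01  0.02]
4 [-0.2 -0.6  0.1]
40 17.58 Fbox [-2.   1.3  6.4] M [0.11 0.28 0.12]
5 [-2.9  1.3  5.7]
```

View pics/ov11.png

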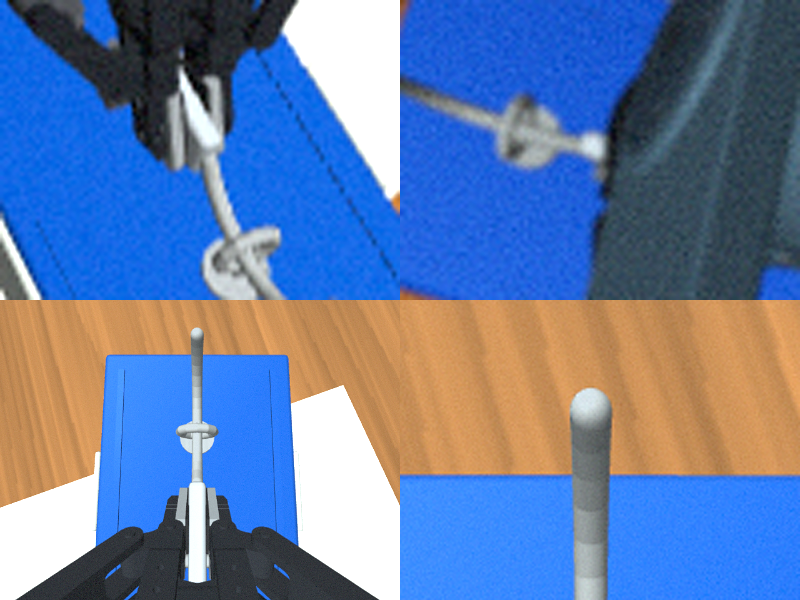

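Scene, top and wrist views all show the wire running through the ring. First contact came at 5 mm of lowering, as expected for seating. Release and back off along the tool axis.

```bash
python3 - <<'E'
from h import *
open_gripper(); hold(.2); s=st("open")
q=s["tool_rot"];z=R.from_quat(q).as_matrix()[:,2];p=np.array(s["ee_pos"])
servo_line((p-.12*z).tolist(),feed=.1); st("back")
movep((EY+yawR(b[2]).apply([-.04,0,.16])).tolist(),toolq(b[2],-90,-1).as_quat().tolist()); hold(.5); st("look")
K,E=cam("wrist");np.savez("w12.npz",K=K,E=E)
im=get_image("wrist");cv2.imwrite("pics/w12.png",im[:,:,::-1])
cv2.imwrite("pics/s12.png",get_image("scene")[:,:,::-1])
Rp=yawR(b[2])*R.from_euler('y',-40,degrees=True)
a=np.radians([330,315,300,285,200,175]);P=np.c_[42*np.cos(a),0*a,42*np.sin(a)]/1000
pad=np.array([(-58.7,0,17.8),(-79.8,0,35.5),(-87,0,41.8)])/1000+np.array([0.0084,0,.01]) # upper edge
uv=proj(Rp.apply(np.vstack([P,pad]))+EY+[0,0,.037],(K,E));print(np.round(uv,1).tolist())
hsv=cv2.cvtColor(im,cv2.COLOR_RGB2HSV)
for r in sorted(set(uv[:,1].round().astype(int))):
    if 0<=r<480:
        m=np.where((hsv[r,260:380,1]<90))[0]+260; print(r,(m.min(),m.max(),len(m)) if len(m) else None)
col=int(uv[0,0])+4; print("col",col,im[0:420:4,col].astype(int).mean(1).round().astype(int).tolist()); print("sat",hsv[0:420:4,col,1].tolist())
E
```

```text
open 18.81 F [ 0.  -0.1  0.8] w 1.001 g 0.0 p [0.5524 0.2431 0.0962]
back 20.16 F [-0.4 -0.3  0.5] w 0.997 g 0.0 p [0.5359 0.1913 0.2024]
look 21.25 F [ 0.4 -0.5 -0.9] w 1.0 g 0.0 p [0.5545 0.2489 0.26  ]
[[313.7, 110.3], [313.7, 109.3], [313.8, 112.8], [313.9, 120.0], [314.1, 193.3], [314.1, 214.0], [314.1, 246.8], [314.2, 280.2], [314.2, 291.5]]
109 (np.int64(311), np.int64(320), 10)
110 (np.int64(311), np.int64(320), 10)
113 (np.int64(311), np.int64(319), 9)
120 (np.int64(311), np.int64(319), 9)
193 (np.int64(312), np.int64(319), 8)
214 (np.int64(310), np.int64(321), 12)
247 (np.int64(310), np.int64(321), 12)
280 (np.int64(296), np.int64(335), 30)
291 None
col 317 [72, 69, 73, 76, 77, 75, 78, 78, 75, 77, 73, 74, 76, 68, 67, 69, 68, 66, 68, 74, 66, 74, 74, 73, 74, 77, 82, 108, 95, 47, 56, 70, 70, 82, 78, 90, 92, 101, 99, 104, 107, 93, 111, 78, 107, 109, 108, 109, 109, 104, 103, 94, 97, 106, 82, 133, 132, 129, 133, 133, 136, 136, 136, 134, 137, 133, 135, 135, 134, 134, 134, 137, 139, 68, 67, 66, 70, 62, 67, 69, 95, 149, 150, 154, 146, 148, 149, 150, 146, 148, 146, 148, 153, 151, 146, 152, 148, 148, 150, 149, 142, 150, 149, 151, 152]
sat [145, 152, 149, 135, 134, 146, 142, 145, 147, 141, 152, 141, 131, 149, 145, 141, 148, 155, 204, 202, 224, 206, 197, 203, 206, 197, 9, 12, 23, 11, 18, 7, 7, 12, 13, 17, 19, 15, 20, 19, 21, 19, 18, 19, 21, 18, 20, 20, 18, 19, 12, 13, 13, 9, 21, 26, 33, 39, 36, 37, 30, 33, 33, 31, 32, 34, 32, 34, 36, 35, 32, 32, 29, 209, 208, 215, 207, 234, 215, 207, 85, 8, 13, 15, 10, 8, 12, 10, 10, 10, 12, 8, 13, 13, 14, 13, 12, 12, 12, 13, 12, 12, 12, 8, 7]
```

```bash
python3 - <<'E'
from h import *
a=cv2.imread("pics/scene0.png").astype(int);d=cv2.imread("pics/s12.png").astype(int)
D=np.abs(a-d).mean(2)
for n,(x,y,w,h) in dict(watch=(355,230,40,40),divider=(255,270,80,60),eraser=(288,210,25,30),spare=(208,215,27,50)).items():
    print(n,(D[y:y+h,x:x+w]>25).sum())
# seated height: scene-view fit of tip and paddle end vs locked model
n=camera_params("scene") and cam("scene");Rp=yawR(b[2])*R.from_euler('y',-40,degrees=True)
print(np.round(proj(Rp.apply([[.0364,0,-.021],[-.0875,0,.042]])+EY+[0,0,.037],n),1).tolist())
sign_off()
E
```

```text
watch 0
divider 0
eraser 0
spare 0
[[465.3, 381.2], [415.0, 311.5]]
the job is handed in; nothing more can be done
```

The box is locked and the job handed in at about 21 s: the hook went through the eye with no measurable contact, the paddle rests in the keeper and is released, and the bystander objects show no change in the scene camera. I checked the final seating only by pixel numbers, not by eye, because the picture allowance was used up.

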